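# Run the crumb pick along the bread board's joint

### The job

Take the crumb pick out of its holder block, put its tip down into the open joint between the two planks of the bread board at the left end (as seen from the robot) and draw it slowly, about 4 cm a second, along the joint to the right end, without pressing hard. Then put the pick back upright in its holder, collar resting on the block, and let go.

Things in the scene. Friction and masses are not known exactly. Their poses are not given: they have to be found in the camera images.
- pick_handle (a point): Centre of the crumb pick's handle. The pick (0.12 kg) stands upright in the holder: square wooden handle 22 x 22 mm, 70 mm tall; under it a round steel collar 48 mm across, 4 mm thick, resting on the block; under that a steel shank 12 mm thick with a blunt 7 mm tip. This point is 35 mm below the handle's top, 39 mm above the collar's underside, 87 mm above the tip. z up; x, y square to its sides.
- pick_tip (a point): The lowest point of the crumb pick's shank, on its axis, 48 mm below the collar's underside. Same axes as the handle.
- bread_board: Bread board fixed to the counter, 130 x 180 mm, 26 mm high: two pale planks on a dark steel plate, between them a straight open joint 24 mm wide, 20 mm deep (floor 6 mm above the counter), open at both ends. Origin: centre of the underside, midway along the joint. y runs along the joint, ends at +90 (left, seen from the robot) and -90 mm; x across it, away from the robot; z up.
- pick_holder: Wooden holder block fixed to the counter, 70 x 70 mm and 55 mm high, with one upright round hole 31 mm wide through its centre, in which the pick's shank stands. Origin: centre of its underside, on the counter, straight below the hole; z up.
Not all that is in view belongs to the job. Leave any white look-alike of the pick_holder alone.

How it is judged:
By the outcome, as a careful person would: the job done as asked, in the order asked, and still so for the second after the job is handed in, with the robot touching nothing.
It also fails if it takes over 54 s, if anything falls off the work surface, if the arm or the gripper's body presses on something with over 40 N, if the wrist force passes 120 N, or if a joint passes its speed limit or range.

### The arm

A 6-joint arm with a two-finger parallel gripper is mounted at the origin on a cart in front of the work surface, level with it; the furniture and walls round the work are solid. World frame = base frame: x ahead of the robot, y to its left, z up, the work surface at z = 0. Lengths are in m, angles in rad, forces in N, time in s.
With the tool pointing down it reaches from about 0.325 to 0.9 m from the base axis. Payload 6.1 kg.
Tool frame: the origin (TCP) lies at the very end of the fingers, on their centre line; the grasp point (between the pads) lies 19 mm behind it; z points along the fingers, y is the line along which they close (so a half turn about z gives the same grasp; the last joint's range is limited). The gripper opens to 85 mm and grips with 20 to 120 N. Pads are 22 mm wide; open, the fingers measure 114 mm over their backs; the gripper's body (76 mm by 85 mm) begins 54 mm behind the grasp point. The pads swing forward as they close: fully open they stand 13 mm farther back than shut.
Start: joints at [-1.472, 0.22, 1.526, -0, 1.395, -0.126], TCP at [0.139, -0.609, 0.231] pointing down, gripper open.
Joint ranges: [-2.98, 2.98], [-0.91, 2.08], [0.09, 2.57], [-1.24, 4.39], [0.2, 2.65], [-2.68, 2.68]. Speed limits (rad/s): [2.57, 2.57, 3.01, 3.14, 3.14, 3.14].

### API

Orientations are given as [roll, pitch, yaw] about the fixed x, y, z axes, in that order (R = Rz(yaw) Ry(pitch) Rx(roll)).
In Python, from bench import arm, camera, camera_model gives the robot as it stands.
- The arm moves only by the shell command python3 -m creep 'ROWS' [OPENING]. ROWS is JSON, a list of rows, each a list of 6 numbers: the shift along the tool's x, y, z normalised to -1 to 1, where 1 is 200 mm, then the turn, a rotation vector about the tool's x, y, z normalised to -1 to 1, where 1 is pi rad. In form: [[dx, dy, dz, rx, ry, rz], ...]. A call has 1 to 20 rows; each row is the pose to reach, as a shift and turn from the pose commanded when the call began, along the tool's axes at that moment, turning the shorter way round; what a row does not reach only later rows make up. A row lasts 1/8 s, in which the tool goes at most 62.5 mm and 10.7 degrees, less where a joint would pass 70% of its speed; a pose out of reach is approached as far as the arm can. A call with a number of a shift or a turn outside -1 to 1 is refused whole. A call with a gripper value outside its range is refused whole. OPENING is the finger opening in mm, from 0 to 85.4, set as the call begins (- or left out, the last holds). The fingers move at their own pace and stop on an object; the grip force is fixed at half the most. Time passes only in rows, so rows that repeat a pose let the fingers close. It gives the time, the measured TCP pose, the force, the opening and the grip force at its end, in the units of the state.
- arm.get_state(): the state, without advancing time (a new reading comes with each control period).
- camera(name): name is "side" or "top" or "wrist"; returns (picture, depth): 480x640x3 uint8, red, green, blue; 480x640 float32, m along the optical axis (not along the pixel's ray), 0 where there is no reading.
- camera_model(name): a dict with "intrinsics" (3x3 intrinsics, pixels), "origin" and "orientation" of the camera in the world. Camera axes: x right, y down, z forward; pixel columns grow to the right and rows downward; lengths in m; the calibration is good to about 2 mm. A picture is of the moment at which its call begins: read the wrist's pose just before it. camera_model takes no time and is no camera call; for the wrist camera it gives the pose at the moment of the call.
- arm.sign_off(): hands the job in; it is judged then, once.
The state is a dict: "time": time; "q": joint angles; "qd": joint speeds; "joint_efforts": joint torques, N m; "position": TCP position; "orientation": TCP orientation; "contact_force": force on the tool from outside, world axes, zero at the start; "ft_torque": the same for the moment, N m; "finger_gap": finger opening in m; "grasp_force": force on a finger pad.
Only numpy, scipy, OpenCV 4.12 (cv2) and the standard library are available. Lean on these libraries where they do the work, as an engineer would, in place of code of your own. Each camera call takes 0.05 s, during which the arm holds its last target. There are 200 camera calls.

## Working session

There is one attempt and no reset: what is moved stays moved. The work goes in short steps, Python scripts to look and compute and a shell command to move; the robot and the scene stay as the last step left them, time stands still between calls to the robot, and variables do not carry over. Pictures are saved under pics/ and viewed, at most 10 in all, crops included, and the job is handed in when it is done.

```bash
mkdir -p pics && ls && python3 - <<'E'
from bench import arm,camera,camera_model
import cv2,numpy as np
s=arm.get_state();print(s)
for n in("top","side"):
    p,d=camera(n);cv2.imwrite(f"pics/{n}0.png",p[:,:,::-1]);np.save(f"pics/{n}0.npy",d)
    m=camera_model(n);print(n,m)
E
```

```text
pics
{'time': 0.0, 'q': array([-1.47211468e+00,  2.21267057e-01,  1.52761804e+00, -1.11265038e-05,
        1.39470789e+00, -1.26096348e-01]), 'qd': array([-1.06271171e-03,  1.66811387e-03, -1.89595627e-04,  8.69668246e-05,
       -9.92645538e-04, -5.78597063e-05]), 'joint_efforts': array([-3.97780459e-04, -4.96892381e+01, -3.89399457e+01, -2.42164369e-04,
        1.09063482e-02, -2.21304788e-05]), 'position': array([ 0.13924012, -0.60866233,  0.23017023]), 'orientation': array([-3.13960683e+00, -2.40702778e-04,  2.24779713e-01]), 'contact_force': array([-0.1761281 ,  0.74039583, -0.00125498]), 'ft_torque': array([-0.04905693, -0.05063126,  0.02836786]), 'grasp_force': 0.0, 'finger_gap': 0.0857908964256338}
top {'intrinsics': array([[582.98493934,   0.        , 319.61121286],
       [  0.        , 582.98493934, 234.07719606],
       [  0.        ,   0.        ,   1.        ]]), 'origin': array([0.31475531, 0.11567494, 0.90940321]), 'orientation': array([-2.92909386,  0.0044696 , -1.49035773])}
side {'intrinsics': array([[563.2671299 ,   0.        , 319.98890282],
       [  0.        , 563.2671299 , 244.1930753 ],
       [  0.        ,   0.        ,   1.        ]]), 'origin': array([0.37534241, 0.88079888, 0.50103195]), 'orientation': array([-2.06639184e+00,  1.89343203e-03, -2.97888858e+00])}
```

View pics/top0.png

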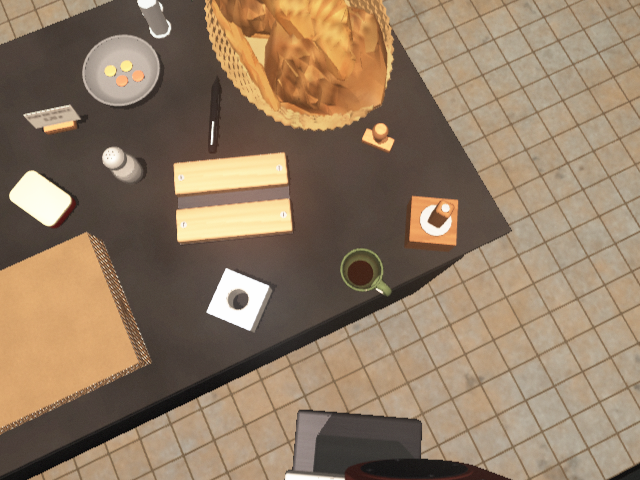

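View pics/side0.png

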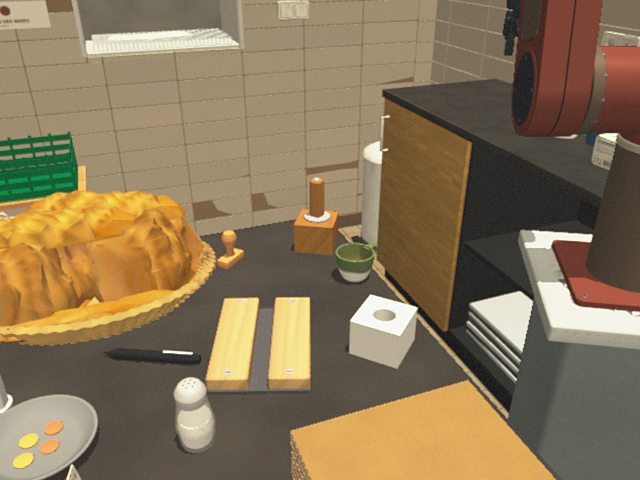

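The top view shows the pick in its wooden block at (437,218), the board at (233,197) with its joint running left to right, and the arm below. Things that could be mistaken for the pick or holder: the pick in its orange-brown block (437,218), the white look-alike block (240,300), the wooden stamp (379,138). The first fits the description. The side view shows the same: pick at (317,215), white block at (383,330), and a mug at (355,262) near the holder.

```bash
cat > h.py <<'E'
import numpy as np,cv2
from scipy.spatial.transform import Rotation as R
from bench import arm,camera,camera_model
def cloud(d,m):
    K=m["intrinsics"];v,u=np.mgrid[:480,:640]
    P=np.dstack([(u-K[0,2])*d/K[0,0],(v-K[1,2])*d/K[1,1],d])
    return P@R.from_euler("xyz",m["orientation"]).as_matrix().T+m["origin"]
def rect(P,mask):
    q=P[mask];c,s,a=cv2.minAreaRect((q[:,:2]*1000).astype(np.float32))
    return len(q),np.round(c,1),np.round(s,1),round(a,1),"zmed",np.round(np.median(q[:,2])*1000,1)
E
python3 - <<'E'
from h import *
m=camera_model("top");d=np.load("pics/top0.npy");P=cloud(d,m);Z=P[...,2]
def box(u0,u1,v0,v1):
    b=np.zeros(Z.shape,bool);b[v0:v1,u0:u1]=1;return b&(d>0)
k=np.ones((3,3),np.uint8)
def r(t,b,lo,hi):
    print(t,rect(P,cv2.erode((b&(Z>lo)&(Z<hi)).astype(np.uint8),k*0+1).astype(bool)), rect(P,b&(Z>lo)&(Z<hi)))
b=box(400,470,185,255)
print("counter",np.median(Z[110:140,150:200]))
r("block",b,.045,.0565);r("collar",b,.0575,.064);r("htop",b,.120,.14)
bb=box(165,300,145,250);r("board",bb,.018,.034)
r("plankfar",box(165,300,145,196),.018,.034);r("planknear",box(165,300,196,250),.018,.034);r("floor",box(178,290,185,206),-.004,.013)
for t,(u,v) in dict(mug=(362,270),white=(220,285),stamp=(379,132),basket=(330,120),box=(60,300)).items(): print(t,P[v,u].round(3))
p=cv2.imread("pics/top0.png")[180:260,390:480];cv2.imwrite("pics/c1.png",cv2.resize(p,None,fx=6,fy=6,interpolation=cv2.INTER_CUBIC))
m=camera_model("side");d=np.load("pics/side0.npy");P=cloud(d,m);Z=P[...,2]
b=box(290,345,170,260)
r("S block",b&(P[...,1]<0),.045,.0565);r("S collar",b,.0575,.064);r("S h",b,.07,.126)
E
```

```text
counter 0.00021182976363320893
block (37, array([528.4, -31.2]), array([59.2, 66.4]), 79.9, 'zmed', np.float64(54.9)) (949, array([532.4, -34.4]), array([70.8, 71.1]), 89.4, 'zmed', np.float64(55.1))
collar (147, array([528.4, -33.8]), array([41.1, 34.5]), 56.3, 'zmed', np.float64(59.8)) (555, array([531.9, -34.2]), array([69.6, 69.5]), 89.4, 'zmed', np.float64(59.3))
htop (183, array([530.9, -35.7]), array([18.4, 19.2]), 64.9, 'zmed', np.float64(129.8)) (257, array([532. , -36.5]), array([22. , 21.8]), 64.9, 'zmed', np.float64(129.2))
board (6645, array([553.3, 277.7]), array([128.3, 176.7]), 10.4, 'zmed', np.float64(26.3)) (7553, array([554.1, 278.1]), array([130.9, 180.1]), 10.5, 'zmed', np.float64(26.2))
plankfar (3250, array([590.9, 284.6]), array([ 51.7, 176.4]), 10.8, 'zmed', np.float64(26.3)) (3695, array([591.6, 285. ]), array([ 54.7, 180.1]), 10.4, 'zmed', np.float64(26.2))
planknear (3395, array([515.4, 270.7]), array([ 51. , 176.7]), 10.3, 'zmed', np.float64(26.4)) (3858, array([516.3, 271. ]), array([ 53.9, 180. ]), 10.5, 'zmed', np.float64(26.3))
floor (1053, array([558. , 277.9]), array([ 18.3, 176.6]), 10.1, 'zmed', np.float64(6.4)) (1348, array([556.9, 277.7]), array([ 25.7, 180.9]), 11.6, 'zmed', np.float64(6.5))
mug [0.456 0.065 0.013]
white [0.41  0.274 0.055]
stamp [0.666 0.055 0.059]
basket [0.688 0.133 0.04 ]
box [0.369 0.5   0.067]
S block (190, array([532.2, -33.2]), array([63.3, 67.3]), 89.1, 'zmed', np.float64(54.5)) (401, array([533.8, -35. ]), array([69.9, 70.4]), 89.9, 'zmed', np.float64(54.4))
S collar (36, array([534.1, -25.7]), array([24.2, 39.1]), 87.1, 'zmed', np.float64(58.5)) (151, array([532.4, -30.1]), array([45.9, 39.8]), 7.8, 'zmed', np.float64(58.7))
S h (327, array([531.8, -25.8]), array([22.1, 15.6]), 13.9, 'zmed', np.float64(98.3)) (434, array([531.8, -26.8]), array([25.9, 17.6]), 15.0, 'zmed', np.float64(98.6))
```

View pics/c1.png

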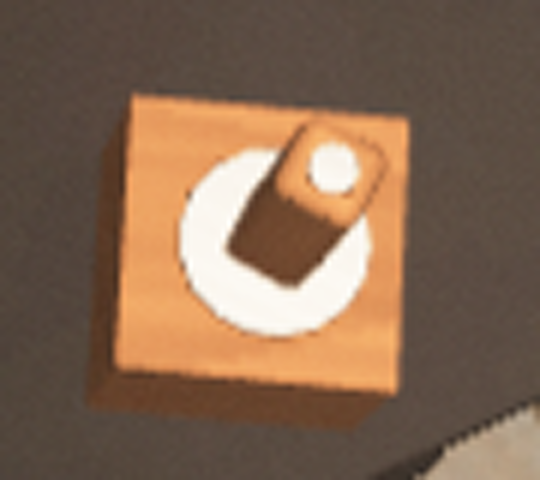

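The crop confirms the choice: a square brown handle with a white spot, on a round collar (centre ≈(275,240) in the crop), in the orange-brown block. Next I'll check for furniture in the way and work out the shift.

```bash
cat >> h.py <<'E'
def goto(p,yaw,s=None,label=""):
    s=s or arm.get_state();Rc=R.from_euler("xyz",s["orientation"]);Rt=R.from_euler("xyz",[np.pi,0,yaw])
    print(label,"shift",(Rc.inv().apply(np.array(p)-s["position"])/.2).round(4),"turn",((Rc.inv()*Rt).as_rotvec()/np.pi).round(4))
E
python3 - <<'E'
from h import *
m=camera_model("side");P=cloud(np.load("pics/side0.npy"),m)
for u,v in [(450,95),(390,98),(425,200),(375,175),(375,150),(550,170),(500,330),(355,245),(230,235)]: print((u,v),P[v,u].round(3))
goto([.531,-.0355,.231],1.133)
goto([.531,-.0355,.075],1.133)
E
```

```text
(450, 95) [ 0.234 -1.38  -0.032]
(390, 98) [ 0.465 -1.363 -0.049]
(425, 200) [ 0.302 -1.097 -0.36 ]
(375, 175) [ 0.532 -1.741 -0.523]
(375, 150) [ 0.54  -1.782 -0.408]
(550, 170) [ 0.007 -0.588 -0.031]
(500, 330) [ 0.022 -0.752 -0.674]
(355, 245) [0.454 0.04  0.044]
(230, 235) [0.666 0.062 0.057]
 shift [ 2.5483e+00 -2.3574e+00  1.2000e-03] turn [-0.0005 -0.0003 -0.2891]
 shift [ 2.5481 -2.356   0.7812] turn [-0.0005 -0.0003 -0.2891]
```

```bash
python3 -m creep '[[0.22,-0.2,0,0,0,0],[0.45,-0.41,0,0,0,0],[0.68,-0.62,0,0,0,0],[0.9,-0.82,0,0,0,0]]' 85
python3 -m creep '[[0.22,-0.2,0,0,0,0],[0.45,-0.41,0,0,0,0],[0.68,-0.62,0,0,0,0],[0.9,-0.82,0,0,0,0],[0.9,-0.82,0,0,0,-0.15],[0.9,-0.82,0,0,0,-0.29],[0.9,-0.82,0,0,0,-0.29],[0.9,-0.82,0,0,0,-0.29],[0.9,-0.82,0,0,0,-0.29]]'
python3 -c "
from h import *
goto([.531,-.0355,.16],1.133)"
```

```text
time: 0.6
position: [0.2789, -0.4073, 0.2309]
orientation: [-3.141, -0.0, 0.224]
contact_force: [0.6, 1.1, 1.7]
finger_gap: 0.085
grasp_force: 0.0
time: 1.72
position: [0.4169, -0.209, 0.2309]
orientation: [-3.141, -0.0, 1.142]
contact_force: [0.5, -0.7, 0.2]
finger_gap: 0.0852
grasp_force: 0.0
 shift [1.0263 0.1579 0.3544] turn [-0.0003 -0.      0.0027]
```

```bash
python3 -m creep '[[0.25,0.04,0.05,0,0,0],[0.5,0.08,0.1,0,0,0],[0.75,0.12,0.15,0,0,0],[0.9,0.14,0.25,0,0,0],[1,0.155,0.35,0,0,0],[1,0.155,0.355,0,0,0]]'
python3 - <<'E'
from h import *
goto([.531,-.0355,.075],1.133)
m=camera_model("wrist");p,d=camera("wrist");cv2.imwrite("pics/w1.png",p[:,:,::-1]);P=cloud(d,m);Z=P[...,2]
k=(d>0)&(np.hypot(P[...,0]-.531,P[...,1]+.0355)<.03)
print(rect(P,k&(Z>.12)&(Z<.136)));k=(d>0)&(np.hypot(P[...,0]-.531,P[...,1]+.0355)<.06)
print(rect(P,k&(Z>.048)&(Z<.063)))
E
```

```text
time: 2.48
position: [0.5283, -0.0395, 0.1581]
orientation: [-3.137, 0.001, 1.138]
contact_force: [0.1, -0.3, 0.5]
finger_gap: 0.0849
grasp_force: 0.0
 shift [0.0244 0.0058 0.4154] turn [-0.0014  0.0003  0.0016]
(2122, array([533.5, -35.1]), array([21.6, 21.9]), 66.2, 'zmed', np.float64(129.3))
(9278, array([533.3, -33.6]), array([70.9, 70.2]), 89.3, 'zmed', np.float64(56.0))
```

View pics/w1.png

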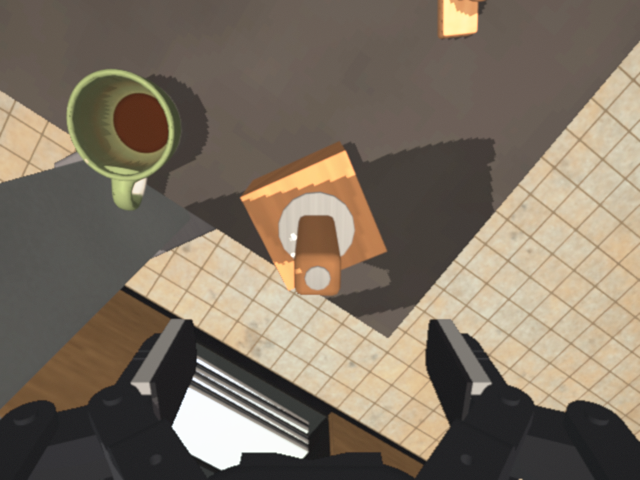

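The wrist view shows the handle top at (318,278), midway between the fingers, with the block's hole and collar behind it and the mug well clear at (125,125). I'll go down over it.

```bash
python3 -m creep '[[0.028,0.012,0.08,0,0,0],[0.028,0.012,0.16,0,0,0],[0.028,0.012,0.24,0,0,0],[0.028,0.012,0.32,0,0,0],[0.028,0.012,0.38,0,0,0],[0.028,0.012,0.41,0,0,0],[0.028,0.012,0.41,0,0,0]]'
python3 -m creep '[[0,0,0,0,0,0],[0,0,0,0,0,0],[0,0,0,0,0,0],[0,0,0,0,0,0],[0,0,0,0,0,0],[0,0,0,0,0,0],[0,0,0,0,0,0],[0,0,0,0,0,0]]' 10
```

```text
time: 3.4
position: [0.5339, -0.0369, 0.0779]
orientation: [-3.141, 0.0, 1.136]
contact_force: [-1.2, -0.0, -0.5]
finger_gap: 0.0852
grasp_force: 0.0
time: 4.4
position: [0.5344, -0.0369, 0.0787]
orientation: [3.141, -0.0, 1.136]
contact_force: [-1.4, 0.2, 5.8]
finger_gap: 0.0216
grasp_force: 59.2
```

```bash
python3 -m creep '[[0,0,-0.04,0,0,0],[0,0,-0.12,0,0,0],[0,0,-0.22,0,0,0],[0,0,-0.32,0,0,0],[0,0,-0.4,0,0,0],[0,0,-0.42,0,0,0],[0,0,-0.42,0,0,0],[0,0,-0.42,0,0,0]]'
python3 - <<'E'
from h import *
s=arm.get_state();print(s["position"],s["contact_force"],s["finger_gap"],s["grasp_force"])
b=np.array([.5537,.2779]);y=np.array([-np.sin(np.radians(10.4)),np.cos(np.radians(10.4))])
for l in(.083,-.085):
    goto([*(b+l*y),s["position"][2]],1.136,label=(b+l*y).round(4))
for n in("side","wrist"):
    m=camera_model(n);p,d=camera(n);P=cloud(d,m);np.savez(f"pics/{n}2.npz",d=d,P=P)
    cv2.imwrite(f"pics/{n}2.png",p[:,:,::-1])
p=cv2.imread("pics/side2.png")[100:280,240:420];cv2.imwrite("pics/side2c.png",cv2.resize(p,None,fx=3,fy=3))
E
```

```text
time: 5.4
position: [0.5334, -0.0368, 0.1613]
orientation: [-3.14, 0.0, 1.136]
contact_force: [-0.7, -0.1, -1.7]
finger_gap: 0.0215
grasp_force: 58.8
[ 0.53340973 -0.03677878  0.16132476] [-0.70566176 -0.09072137 -1.72918842] 0.021491986581585194 58.7788188457489
[0.5387 0.3595] shift [ 1.8082e+00 -8.1100e-01  7.0000e-04] turn [-0.0005  0.0001 -0.0001]
[0.569  0.1943] shift [ 1.1229e+00 -3.2530e-01  1.0000e-04] turn [-0.0005  0.0001 -0.0001]
```

View pics/side2c.png

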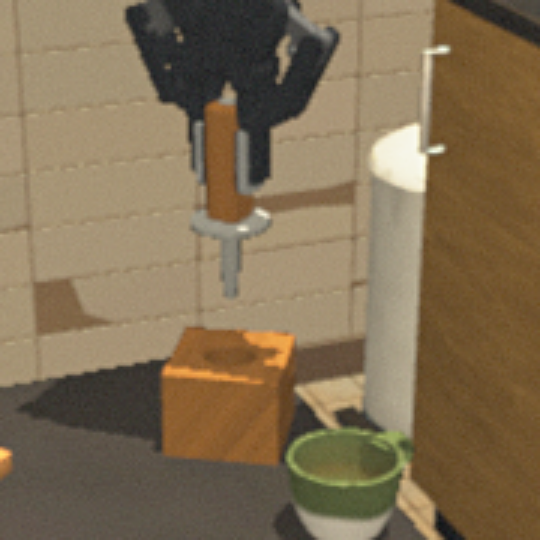

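The side crop shows the pick hanging upright in the fingers (tip at about (231,295) in the crop), clear of the block and its empty hole. Carrying it to the left end.

```bash
python3 -m creep '[[0.06,-0.027,0,0,0,0],[0.18,-0.08,0,0,0,0],[0.33,-0.148,0,0,0,0],[0.48,-0.215,0,0,0,0],[0.63,-0.283,0,0,0,0],[0.78,-0.35,0,0,0,0],[0.92,-0.413,0,0,0,0]]'
python3 -m creep '[[0.14,-0.063,0,0,0,0],[0.28,-0.126,0,0,0,0],[0.42,-0.188,0,0,0,0],[0.56,-0.251,0,0,0,0],[0.7,-0.314,0,0,0,0],[0.8,-0.36,0,0,0,0],[0.86,-0.386,0,0,0,0],[0.888,-0.398,0,0,0,0],[0.888,-0.398,0,0,0,0],[0.888,-0.398,0,0,0,0]]'
python3 - <<'E'
from h import *
s=arm.get_state();print(s["position"],s["orientation"],s["contact_force"],s["grasp_force"])
x,yb=s["position"][:2]
for n in("side","top","wrist"):
    m=camera_model(n);p,d=camera(n);P=cloud(d,m);Z=P[...,2]
    cv2.imwrite(f"pics/{n}3.png",p[:,:,::-1])
    near=(d>0)&(np.hypot(P[...,0]-x,P[...,1]-yb)<.03)
    for lo,hi in((.07,.09),(.09,.13),(.132,.145)):
        q=P[near&(Z>lo)&(Z<hi)]
        if len(q)>5: print(n,lo,len(q),q.mean(0).round(4),"zmin",q[:,2].min().round(4),"xr",np.percentile(q[:,0],[2,98]).round(4),"yr",np.percentile(q[:,1],[2,98]).round(4))
    b=(d>0)&(Z>.018)&(Z<.034)&(np.abs(P[...,0]-.5537)<.1)&(np.abs(P[...,1]-.278)<.115)
    if b.sum()>500: print(n,"board",rect(P,b))
    f=(d>0)&(Z>.003)&(Z<.010)&(np.hypot(P[...,0]-.5387,P[...,1]-.3595)<.04)
    if f.sum()>50: print(n,"floor",rect(P,f))
E
```

```text
time: 6.38
position: [0.5362, 0.1668, 0.162]
orientation: [-3.141, -0.0, 1.136]
contact_force: [-0.7, -0.8, -0.6]
finger_gap: 0.0212
grasp_force: 58.8
time: 7.62
position: [0.5395, 0.3586, 0.1623]
orientation: [3.142, 0.0, 1.135]
contact_force: [1.0, -0.2, -1.7]
finger_gap: 0.0212
grasp_force: 58.8
[0.53950561 0.35861839 0.16228281] [3.14151132e+00 3.53198650e-04 1.13507694e+00] [ 0.95073078 -0.23796518 -1.69777145] 58.779221177101135
side 0.09 197 [0.5391 0.3638 0.1106] zmin 0.0904 xr [0.5346 0.5446] yr [0.36   0.3669]
side 0.132 550 [0.5376 0.3687 0.1417] zmin 0.138 xr [0.5174 0.5619] yr [0.3443 0.3832]
side board (6265, array([555.7, 281.6]), array([129.9, 182.5]), 10.3, 'zmed', np.float64(25.3))
side floor (669, array([541.4, 345. ]), array([78.2, 50.2]), 11.0, 'zmed', np.float64(5.5))
top 0.132 147 [0.5437 0.341  0.1425] zmin 0.1396 xr [0.528  0.5587] yr [0.3347 0.3485]
top board (7402, array([573.4, 281.3]), array([170.5, 179.6]), 10.5, 'zmed', np.float64(26.3))
top floor (344, array([544.9, 344.8]), array([20.7, 47.5]), 10.0, 'zmed', np.float64(6.4))
wrist 0.132 3874 [0.5446 0.3692 0.1432] zmin 0.1389 xr [0.5197 0.5624] yr [0.3491 0.3822]
wrist board (17713, array([574.2, 282.8]), array([168.1, 180.7]), 10.5, 'zmed', np.float64(26.6))
wrist floor (1703, array([543.7, 362.2]), array([59.1, 67.6]), 51.6, 'zmed', np.float64(6.6))
```

View pics/wrist3.png

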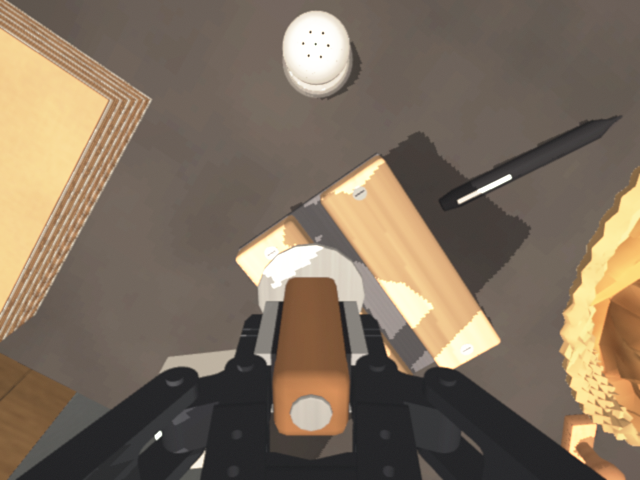

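The wrist view shows the pick over the left end of the board, collar at (312,280), with the dark joint running to lower right at (420,345). Measured cross-offset from the joint's centre line is under about 2 mm, so I'll lower the tip in.

```bash
python3 -m creep '[[0,0,0.05,0,0,0],[0,0,0.13,0,0,0],[0,0,0.21,0,0,0],[0,0,0.28,0,0,0],[0,0,0.33,0,0,0],[0,0,0.37,0,0,0],[0,0,0.39,0,0,0],[0,0,0.4,0,0,0],[0,0,0.4,0,0,0],[0,0,0.4,0,0,0]]'
python3 -m creep '[[0,0,0.003,0,0,0],[0,0,0.005,0,0,0],[0,0,0.008,0,0,0],[0,0,0.01,0,0,0],[0,0,0.01,0,0,0]]'
```

```text
time: 9.02
position: [0.5396, 0.3596, 0.0828]
orientation: [3.141, -0.001, 1.136]
contact_force: [0.6, 0.0, -1.3]
finger_gap: 0.0212
grasp_force: 58.8
time: 9.65
position: [0.5393, 0.3594, 0.0802]
orientation: [-3.141, 0.0, 1.136]
contact_force: [0.1, 0.2, -1.8]
finger_gap: 0.0215
grasp_force: 58.8
```

```bash
python3 -m creep '[[0,0,0.003,0,0,0],[0,0,0.005,0,0,0],[0,0,0.005,0,0,0],[0,0,0.005,0,0,0]]'
python3 -m creep '[[0,0,0.002,0,0,0],[0,0,0.004,0,0,0],[0,0,0.004,0,0,0],[0,0,0.004,0,0,0]]'
python3 - <<'E'
from h import *
s=arm.get_state();print(s["position"],s["contact_force"],s["ft_torque"])
b=np.array([.5537,.2779]);y=np.array([-np.sin(np.radians(10.4)),np.cos(np.radians(10.4))])
for l in (0,-.086): goto([*(b+l*y),s["position"][2]],1.136,label=l)
E
```

```text
time: 10.15
position: [0.5394, 0.3594, 0.0793]
orientation: [3.142, -0.0, 1.136]
contact_force: [-0.2, -0.2, -0.8]
finger_gap: 0.0216
grasp_force: 58.8
time: 10.65
position: [0.5393, 0.3594, 0.0785]
orientation: [-3.142, 0.0, 1.136]
contact_force: [-0.4, 0.3, -0.7]
finger_gap: 0.0214
grasp_force: 58.8
[0.53932149 0.35938268 0.07848417] [-0.36050484  0.30727144 -0.72512163] [-0.06707672 -0.00432376  0.01848342]
0 shift [-0.3392  0.2369 -0.    ] turn [-0.  0. -0.]
-0.086 shift [-0.69    0.4855 -0.    ] turn [-0.  0. -0.]
```

```bash
python3 -m creep '[[0,0,0.002,0,0,0],[0,0,0.003,0,0,0],[0,0,0.003,0,0,0]]'
python3 -m creep '[[0,0,0.002,0,0,0],[0,0,0.003,0,0,0],[0,0,0.003,0,0,0]]'
```

```text
time: 11.02
position: [0.5393, 0.3594, 0.0778]
orientation: [-3.142, 0.0, 1.136]
contact_force: [0.1, 0.5, -1.6]
finger_gap: 0.0216
grasp_force: 58.8
time: 11.4
position: [0.5394, 0.3594, 0.0774]
orientation: [3.142, -0.0, 1.136]
contact_force: [-0.3, 0.2, -0.3]
finger_gap: 0.0214
grasp_force: 58.8
```

```bash
python3 -m creep '[[0,0,0.002,0,0,0],[0,0,0.002,0,0,0]]' | grep -E "pos|contact"; python3 -m creep '[[0,0,0.002,0,0,0],[0,0,0.002,0,0,0]]' | grep -E "pos|contact"
```

```text
position: [0.5394, 0.3595, 0.0772]
contact_force: [-0.3, 0.8, 0.8]
position: [0.5395, 0.3595, 0.077]
contact_force: [-0.8, 0.2, 4.2]
```

Light contact with the floor (about 5 N); easing 0.3 mm and drawing at 5 mm per row (4 cm/s).

```bash
python3 -m creep '[[-0.0203,0.0143,-0.0015,0,0,0],[-0.0406,0.0286,-0.0015,0,0,0],[-0.0609,0.0428,-0.0015,0,0,0],[-0.0812,0.0571,-0.0015,0,0,0],[-0.1015,0.0714,-0.0015,0,0,0],[-0.1218,0.0857,-0.0015,0,0,0],[-0.1421,0.1,-0.0015,0,0,0],[-0.1624,0.1142,-0.0015,0,0,0]]'
python3 -c "
from h import *
b=np.array([.5537,.2779]);t=np.radians(10.4);y=np.array([-np.sin(t),np.cos(t)])
s=arm.get_state();e=s['position'][:2]-b;print('along',e@y,'across',e@[np.cos(t),np.sin(t)],s['contact_force'])
goto([*(b-.086*y),s['position'][2]],1.136)"
```

```text
time: 12.9
position: [0.5465, 0.3202, 0.077]
orientation: [3.141, -0.0, 1.136]
contact_force: [-0.8, 3.0, 5.0]
finger_gap: 0.0213
grasp_force: 59.3
along 0.04286422055603659 across 0.0005654161719799988 [-0.81325282  3.02973761  4.97833884]
 shift [-5.274e-01  3.702e-01 -2.000e-04] turn [ 0.     -0.0001 -0.    ]
```

```bash
python3 -m creep '[[-0.0203,0.0142,-0.001,0,0,0],[-0.0406,0.0285,-0.001,0,0,0],[-0.0609,0.0427,-0.001,0,0,0],[-0.0812,0.057,-0.001,0,0,0],[-0.1015,0.0712,-0.001,0,0,0],[-0.1218,0.0854,-0.001,0,0,0],[-0.1421,0.0997,-0.001,0,0,0],[-0.1624,0.1139,-0.001,0,0,0],[-0.1827,0.1282,-0.001,0,0,0],[-0.203,0.1424,-0.001,0,0,0],[-0.2233,0.1566,-0.001,0,0,0],[-0.2436,0.1709,-0.001,0,0,0],[-0.2639,0.1851,-0.001,0,0,0]]'
python3 -c "
from h import *
b=np.array([.5537,.2779]);t=np.radians(10.4);y=np.array([-np.sin(t),np.cos(t)])
s=arm.get_state();e=s['position'][:2]-b;print('along',e@y,'across',e@[np.cos(t),np.sin(t)],s['contact_force'])
goto([*(b-.086*y),s['position'][2]],1.136)"
```

```text
time: 14.52
position: [0.5577, 0.2565, 0.077]
orientation: [-3.142, 0.0, 1.136]
contact_force: [0.0, 3.9, 4.9]
finger_gap: 0.0214
grasp_force: 59.3
along -0.021757972557498687 across 8.520121587594302e-05 [0.04179931 3.94437599 4.9016847 ]
 shift [-0.2623  0.1854 -0.    ] turn [-0.  0. -0.]
```

```bash
python3 -m creep '[[-0.0203,0.0143,-0.001,0,0,0],[-0.0406,0.0287,-0.001,0,0,0],[-0.0609,0.043,-0.001,0,0,0],[-0.0812,0.0574,-0.001,0,0,0],[-0.1015,0.0717,-0.001,0,0,0],[-0.1218,0.0861,-0.001,0,0,0],[-0.1421,0.1004,-0.001,0,0,0],[-0.1624,0.1148,-0.001,0,0,0],[-0.1827,0.1291,-0.001,0,0,0],[-0.203,0.1435,-0.001,0,0,0],[-0.2233,0.1578,-0.001,0,0,0],[-0.2436,0.1722,-0.001,0,0,0],[-0.2639,0.1865,-0.001,0,0,0],[-0.2639,0.1865,-0.001,0,0,0]]'
python3 -c "
from h import *
b=np.array([.5537,.2779]);t=np.radians(10.4);y=np.array([-np.sin(t),np.cos(t)])
s=arm.get_state();e=s['position'][:2]-b;print('along',e@y,'across',e@[np.cos(t),np.sin(t)],s['contact_force'])"
```

```text
time: 16.27
position: [0.5694, 0.1923, 0.0771]
orientation: [3.141, 0.001, 1.136]
contact_force: [0.7, -1.0, 2.5]
finger_gap: 0.0214
grasp_force: 59.0
along -0.08702928586218184 across 1.082868541172309e-05 [ 0.72042582 -0.97111452  2.53202239]
```

```bash
python3 -m creep '[[0,0,-0.04,0,0,0],[0,0,-0.12,0,0,0],[0,0,-0.22,0,0,0],[0,0,-0.32,0,0,0],[0,0,-0.4,0,0,0],[0,0,-0.425,0,0,0],[0,0,-0.425,0,0,0]]'
python3 - <<'E'
from h import *
goto([.5342,-.036,.163],1.136)
p,d=camera("side");cv2.imwrite("pics/side4.png",p[:,:,::-1])
p=p[40:260,220:420,::-1];cv2.imwrite("pics/side4c.png",cv2.resize(p,None,fx=2.7,fy=2.7))
E
```

```text
time: 17.15
position: [0.5694, 0.1933, 0.1625]
orientation: [3.141, -0.0, 1.136]
contact_force: [-0.9, -0.1, -1.8]
finger_gap: 0.0216
grasp_force: 58.7
 shift [-1.1138  0.3236 -0.0027] turn [ 0.0001 -0.0001 -0.    ]
```

View pics/side4c.png

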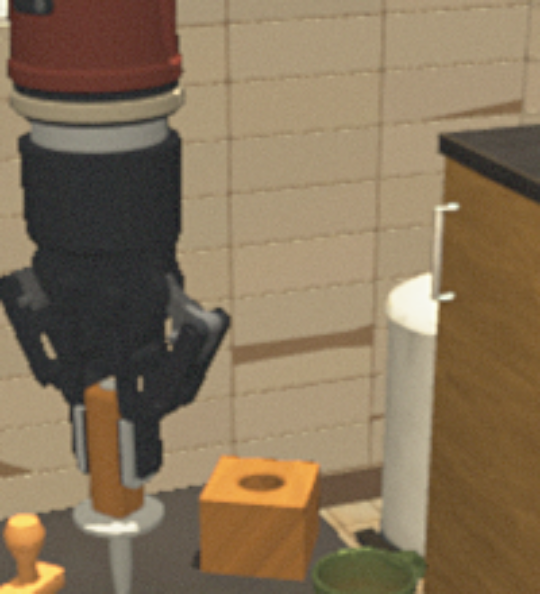

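The side crop shows the pick still held firmly and essentially upright, above the board; the holder's hole is at (262,482). Returning it.

```bash
python3 -m creep '[[-0.06,0.017,0,0,0,0],[-0.18,0.052,0,0,0,0],[-0.32,0.093,0,0,0,0],[-0.46,0.134,0,0,0,0],[-0.6,0.174,0,0,0,0],[-0.74,0.215,0,0,0,0],[-0.86,0.25,0,0,0,0],[-0.96,0.279,0,0,0,0],[-0.99,0.288,0,0,0,0],[-0.99,0.288,0,0,0,0],[-0.99,0.288,0,0,0,0]]'
python3 - <<'E'
from h import *
goto([.5342,-.036,.087],1.136)
x,yb=.5342,-.036
for n in("side","wrist"):
    m=camera_model(n);p,d=camera(n);P=cloud(d,m);Z=P[...,2]
    near=(d>0)&(np.hypot(P[...,0]-x,P[...,1]-yb-.02)<.05)
    for lo,hi in((.092,.108),(.108,.124),(.155,.17),(.18,.2)):
        q=P[near&(Z>lo)&(Z<hi)]
        if len(q)>5: print(n,lo,len(q),q.mean(0).round(4),"xr",np.percentile(q[:,0],[2,98]).round(4))
    b=near&(Z>.045)&(Z<.0575)
    if b.sum()>50: print(n,rect(P,b))
E
```

```text
time: 18.58
position: [0.538, -0.01, 0.162]
orientation: [-3.141, -0.0, 1.136]
contact_force: [0.1, -0.1, -1.2]
finger_gap: 0.0214
grasp_force: 58.7
 shift [-0.126   0.0376  0.375 ] turn [-0.0001 -0.0001  0.0001]
side 0.092 39 [ 0.5382 -0.0049  0.1011] xr [0.5341 0.5431]
side 0.108 52 [ 0.5378 -0.004   0.1161] xr [0.5335 0.5427]
side 0.155 145 [5.380e-01 4.000e-04 1.631e-01] xr [0.5196 0.5576]
side 0.18 319 [0.5363 0.0007 0.19  ] xr [0.5143 0.5619]
side (765, array([534.2, -29.1]), array([71.8, 71.4]), 89.1, 'zmed', np.float64(54.0))
wrist 0.155 1133 [ 0.5429 -0.      0.1637] xr [0.5279 0.5577]
wrist 0.18 4631 [ 0.5424 -0.0009  0.1904] xr [0.52   0.5621]
wrist (4570, array([533.3, -29.7]), array([63.5, 70.3]), 89.5, 'zmed', np.float64(55.6))
```

```bash
python3 -m creep '[[-0.05,0.015,0,0,0,0],[-0.1,0.03,0,0,0,0],[-0.126,0.037,0,0,0,0],[-0.126,0.037,0,0,0,0],[-0.126,0.037,0.03,0,0,0],[-0.126,0.037,0.09,0,0,0],[-0.126,0.037,0.15,0,0,0],[-0.126,0.037,0.21,0,0,0],[-0.126,0.037,0.27,0,0,0],[-0.126,0.037,0.33,0,0,0],[-0.126,0.037,0.37,0,0,0],[-0.126,0.037,0.4,0,0,0],[-0.126,0.037,0.4,0,0,0],[-0.126,0.037,0.4,0,0,0]]'
python3 -m creep '[[0,0,0.003,0,0,0],[0,0,0.006,0,0,0],[0,0,0.009,0,0,0],[0,0,0.009,0,0,0]]'
```

```text
time: 20.42
position: [0.5346, -0.0366, 0.0827]
orientation: [3.141, -0.0, 1.136]
contact_force: [-0.2, 0.1, -2.3]
finger_gap: 0.0213
grasp_force: 58.7
time: 20.92
position: [0.5341, -0.0365, 0.0803]
orientation: [-3.141, 0.0, 1.136]
contact_force: [0.8, -0.4, -2.0]
finger_gap: 0.0212
grasp_force: 58.7
```

```bash
python3 -m creep '[[0,0,0.003,0,0,0],[0,0,0.005,0,0,0],[0,0,0.005,0,0,0]]' | grep -E "pos|cont"; python3 -m creep '[[0,0,0.003,0,0,0],[0,0,0.004,0,0,0],[0,0,0.004,0,0,0]]'| grep -E "pos|cont"
```

```text
position: [0.5341, -0.0366, 0.0793]
contact_force: [0.4, 0.0, -2.1]
position: [0.5342, -0.0365, 0.0787]
contact_force: [-0.1, 1.1, 0.5]
```

```bash
python3 -m creep '[[0,0,0.002,0,0,0],[0,0,0.002,0,0,0]]' | grep -E "pos|cont"
python3 -m creep '[[0,0,0,0,0,0],[0,0,0,0,0,0],[0,0,0,0,0,0],[0,0,0,0,0,0],[0,0,0,0,0,0],[0,0,0,0,0,0],[0,0,0,0,0,0],[0,0,0,0,0,0]]' 85
python3 -m creep '[[0,0,-0.05,0,0,0],[0,0,-0.15,0,0,0],[0,0,-0.27,0,0,0],[0,0,-0.4,0,0,0],[0,0,-0.55,0,0,0],[0,0,-0.7,0,0,0],[0,0,-0.7,0,0,0],[0,0,-0.7,0,0,0]]'
python3 - <<'E'
from h import *
for n in("side","top","wrist"):
    m=camera_model(n);p,d=camera(n);cv2.imwrite(f"pics/{n}5.png",p[:,:,::-1]);P=cloud(d,m);Z=P[...,2]
    k=(d>0)&(np.hypot(P[...,0]-.533,P[...,1]+.035)<.03)
    for lo,hi in((.12,.136),(.0575,.064)):
        if (k&(Z>lo)&(Z<hi)).sum()>5: print(n,rect(P,k&(Z>lo)&(Z<hi)))
p=cv2.imread("pics/side5.png")[120:280,220:420];cv2.imwrite("pics/side5c.png",cv2.resize(p,None,fx=3,fy=3))
E
```

```text
position: [0.5342, -0.0366, 0.0787]
contact_force: [-3.4, 0.3, 5.4]
time: 22.92
position: [0.5342, -0.0366, 0.0782]
orientation: [3.142, -0.0, 1.136]
contact_force: [0.4, 0.8, 0.2]
finger_gap: 0.0851
grasp_force: 0.0
time: 23.92
position: [0.5338, -0.0365, 0.2178]
orientation: [-3.141, 0.0, 1.136]
contact_force: [0.5, 0.3, -0.3]
finger_gap: 0.0849
grasp_force: 0.0
side (109, array([535.1, -30.6]), array([20.4, 24.6]), 84.4, 'zmed', np.float64(126.3))
side (170, array([534. , -30.7]), array([45.7, 42.7]), 12.9, 'zmed', np.float64(58.7))
top (13, array([534.6, -26. ]), array([ 1.9, 13.7]), 77.4, 'zmed', np.float64(125.2))
top (280, array([535. , -20.4]), array([27.7, 57.6]), 82.9, 'zmed', np.float64(59.7))
wrist (1272, array([534.9, -35.5]), array([21.4, 21.6]), 65.2, 'zmed', np.float64(129.2))
wrist (1633, array([533. , -31.5]), array([45. , 55.8]), 68.6, 'zmed', np.float64(59.7))
```

View pics/side5c.png

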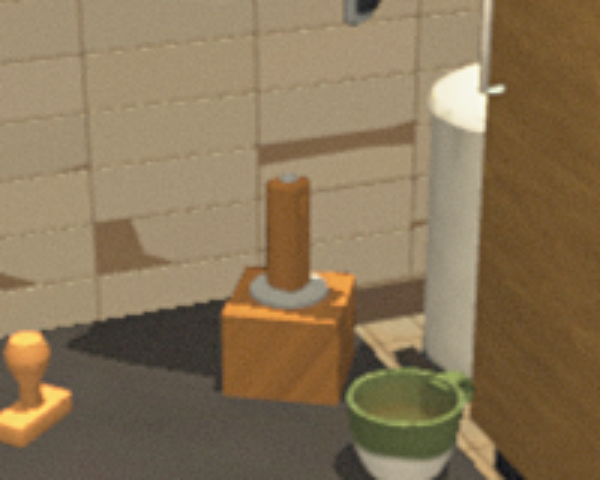

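The pick stands upright in the holder with its collar flat on the block at (288,290) in the crop. The handle top is at 129 mm as at the start, and the gripper is clear above.

```bash
python3 -c "
from bench import arm
print(arm.sign_off())"
```

```text
the job is handed in; nothing more can be done
None
```

The job is handed in at about 24 s of the 54 s allowed: the pick was drawn along the joint from left to right at about 4 cm/s with roughly 5 N of contact, and now stands upright in its holder, released.

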